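# Hang up the stray post saddle and tip the bolts into the bin

### The arm

A 6-joint arm with a two-finger parallel gripper is mounted at the origin on the work surface. World frame = base frame: x ahead of the robot, y to its left, z up, the work surface at z = 0. Lengths are in m, angles in rad, forces in N, time in s.
With the tool pointing down it reaches from about 0.35 to 0.775 m from the base axis. Payload 7.3 kg.
Tool frame: the origin (TCP) lies on the centre line of the jaws, within the pads' length; the fingertips stand 11 mm ahead of it and the grasp point (between the pads) lies 8 mm behind it; y points along the fingers, z is the direction in which the jaws open and shut, and the axes are right-handed (so a half turn about y gives the same grasp; the last joint's range is limited). The gripper opens to 92 mm and grips with 3 to 60 N. Pads are 19 mm wide; open, the fingers measure 130 mm over their backs; the gripper's body (75 mm by 190 mm) begins 47 mm behind the grasp point.
Start: joints at [1.071, 0.342, 1.524, -0, 1.275, -0.146], TCP at [0.182, 0.493, 0.238] pointing down, gripper open.
Joint ranges: [-2.53, 2.53], [-0.77, 2.02], [0.04, 2.7], [-1, 4.14], [0.28, 2.66], [-3.11, 3.11]. Speed limits (rad/s): [2.57, 2.57, 3.14, 3.14, 3.14, 3.14].

### API

Orientations are given as [roll, pitch, yaw] about the fixed x, y, z axes, in that order (R = Rz(yaw) Ry(pitch) Rx(roll)).
In Python, from cell import robot, cams gives the robot as it stands.
- The arm moves only by the tool apply_moves, never from a script. Its argument "plan" is a list of rows, each a list of 7 numbers: the shift along the tool's x, y, z in m, then the turn, a rotation vector about the tool's x, y, z in degrees, then the gripper command: -1 is fully open, 1 is shut, values between are in proportion. A call has exactly 5 rows; each row is the pose to reach, as a shift and turn from the pose commanded when the call began, along the tool's axes at that moment; what a row does not reach only later rows make up. A row lasts 1/8 s, in which the tool goes at most 62.5 mm and 10.7 degrees, less where a joint would pass 70% of its speed; a pose out of reach is approached as far as the arm can. A call with a gripper value outside its range is refused whole. The fingers move at their own pace and stop on an object; "squeeze" is the grip in N (left out, the last holds). Time passes only in rows, so rows that repeat a pose let the fingers close, or fill a call up. It gives the time, the measured TCP pose, the force and the opening at its end, in the units of the state.
- robot.observe(): the state, without advancing time (a new reading comes with each control period).
- cams.read_camera(name): name is "scene" or "top"; returns the picture (400x640x3 uint8, blue, green, red); there is no depth.
- cams.calibration(name): a dict with "fx", "fy", "cx", "cy" (pixels), "extrinsics" (4x4, takes a point from world to camera coordinates). Camera axes: x right, y up, looking along -z (the intrinsics and any distortion apply to the point x, -y, -z); pixel columns grow to the right and rows downward; lengths in m; the calibration is good to about 2 mm. A picture is of the moment at which its call begins. calibration takes no time and is no camera call.
- robot.hand_in(): hands the job in, once; it reports no verdict.
The state is a dict: "time": time; "qpos": joint angles; "qvel": joint speeds; "joint_efforts": joint torques, N m; "tool_pos": TCP position; "tool_rot": TCP orientation; "contact_force": force on the tool from outside, world axes, zero at the start; "torque": the same for the moment, N m; "opening": finger opening in m.
Only numpy, scipy, OpenCV 4.12 (cv2) and the standard library are available. Lean on these libraries where they do the work, as an engineer would, in place of code of your own. Each camera call takes 0.05 s, during which the arm holds its last target. There are 200 camera calls.

### The job

A U-shaped post saddle has got in among the bolts on the tipping sorting tray. Take it out and hang it astride the bar of the bench rail, beside the two that hang there, without knocking those off. Then tip the tray by pushing down one of its front ears until all three bolts have slid into the bin below, let the tray swing back level, and leave the can, the carton and the jar where they stand.

Things in the scene. Friction and masses are not known exactly. Their poses are not given: they have to be found in the camera images.
- stand: Grey steel bench stand that carries the tray, fixed to the bench; base plate 200 x 235 mm, 6 mm thick. Origin: on the bench, straight below the tray's pivot, z up. The tray pours towards the stand's -y; its x runs across the tray (+x side = the far side from the robot). Two cheeks 60 mm wide (along y) and 8 mm thick stand at x = -96 and +96 mm, centred on y = 0, up to z = 228 mm.
- tray (a joint): Tilt of the tray, rad: 0 = level, at rest on its rear rest bar; grows as the front (pouring) end is pushed down; stop at 0.75. The tray is heavier behind the pivot, so it falls back to level by itself when let go. The loaded tray takes about 4 to 9 N down on an ear to start, less as it empties; the bolts begin to slide at about 0.3 to 0.5 rad, depending on friction, and 0.65 to 0.75 rad empties it within about a second.
- tray_pivot (a point): Middle of the tray's hinge axis, which is level and runs along the stand's x, 190 mm above the bench, in the plane of the tray floor's upper face. The tray is a dark grey sheet-steel pan: floor 164 mm wide (inner width 156 mm), 5 mm thick, from 170 mm behind the pivot (rear wall 37 mm high) to 150 mm in front of it (open pouring lip); side walls 36 mm high behind the pivot, 18 mm high in front, sloping between.
- ear_near (a point): Middle of the upper face of the front ear on the stand's -x side (nearer the robot). The ears are flat flanges level with the tray floor, outside the side walls at the pouring end: 50 mm wide (stand x, from 82 to 132 mm off the middle) and 70 mm long (80 to 150 mm in front of the pivot). This point, 122 mm in front of the pivot and 107 mm off the middle, turns with the tray.
- ear_far (a point): The same point on the other ear, on the stand's +x side (farther from the robot). Pushing either ear tips the tray; the far one is mostly at the easier reach.
- bin: Loose grey open plastic bin on the bench under the pouring lip, 180 mm (x) x 220 mm (y) x 65 mm high, walls and floor 4 mm, 0.6 kg. Origin: centre of its underside.
- bolt1: Steel hex bolt lying on the tray, 93 mm long: head 30 mm across flats and 13 mm long, shank 20 mm in diameter; about 0.27 kg. Origin at the middle of its length, on its underside as it lies; x runs along it from head to shank end.
- bolt2: Another, the same.
- bolt3: Another, the same.
- saddle: The stray post saddle: a plain steel U of flat bar 40 mm wide and 5 mm thick, standing on the tray on its two leg ends with the closed side (crown) on top. 60 mm wide over the legs along its x (50 mm inside), 40 mm along y, 85 mm high; 0.34 kg. Origin: midway between the leg ends; z up to the crown. It can be gripped from above across its legs (60 mm, along its x) close under the crown.
- saddle_crown (a point): Centre of the underside of the stray saddle's crown, 80 mm above its leg ends: this face rests on the bar when hung.
- rail: Fixed bench rail: a base plate 90 x 290 mm and two 20 mm square posts, 210 mm high, 260 mm apart along its y, with one round steel bar between them along its y. Origin: centre of the underside of the base plate.
- rail_mid (a point): Middle of the bar, on its axis, 200 mm above the bench. The bar is 14 mm in diameter and 240 mm clear between the posts (y -120 to +120 mm from here, in the rail's frame).
- rail_free (a point): Middle of the free part of the bar, on its axis, 60 mm to the rail's -y side of its middle.
- hung1: A saddle like the stray one, already hanging astride the bar on the rail's +y half, legs down. Origin: midway between its leg ends.
- hung2: The second hanging saddle, nearer the middle of the bar; it too lies on the +y half.
- spray: Bystander: white spray can with red cap, 66 mm in diameter, 170 mm high, upright on the bench. Origin: centre of its underside.
- carton: Bystander: closed cardboard carton 90 mm (x) x 140 mm (y) x 70 mm high. Origin: centre of its underside.
- jar: Bystander: clear jar with black lid, 84 mm in diameter, 110 mm high. Origin: centre of its underside.
Not all that is in view belongs to the job. Leave any green or pink look-alike of the saddle alone.

How it is judged:
On the way, in this order (a step that is already met when the one before it is completed fails the run):
1. the stray saddle hangs astride the bar of the rail, let go (x of saddle_crown in the frame of rail_mid between -0.02 and 0.02 m and y of saddle_crown in the frame of rail_mid between -0.105 and 0.105 m and z of saddle_crown in the frame of rail_mid between -0.006 and 0.016 m and angle between saddle's own z axis and vertical below 0.45 rad and contact force between the fingers and saddle below 0.1 N and linear speed of saddle below 0.08 m/s), for 0.3 s.
2. the tray is tipped, its front end pushed down by at least 0.3 rad (value of joint tray above 0.3 rad), for 0.1 s.
At the end, for the whole second after the job is handed in: Stray saddle at rest astride the bar, let go: crown centre within 20 mm of the bar sideways, 105 mm of its middle, -6 to 16 mm above its axis, lean under 0.45 rad. All bolts at rest in the upright bin (middles inside, under 55 mm above its underside). Tray within 0.06 rad of level (x of saddle_crown in the frame of rail_mid between -0.02 and 0.02 m and y of saddle_crown in the frame of rail_mid between -0.105 and 0.105 m and z of saddle_crown in the frame of rail_mid between -0.006 and 0.016 m and angle between saddle's own z axis and vertical below 0.45 rad and contact force between the fingers and saddle below 0.1 N and linear speed of saddle below 0.05 m/s and x of bolt1 in the frame of bin between -0.088 and 0.088 m and y of bolt1 in the frame of bin between -0.108 and 0.108 m and z of bolt1 in the frame of bin between -0.002 and 0.055 m and linear speed of each of bolt1, bolt2, bolt3 below 0.03 m/s and x of bolt2 in the frame of bin between -0.088 and 0.088 m and y of bolt2 in the frame of bin between -0.108 and 0.108 m and z of bolt2 in the frame of bin between -0.002 and 0.055 m and x of bolt3 in the frame of bin between -0.088 and 0.088 m and y of bolt3 in the frame of bin between -0.108 and 0.108 m and z of bolt3 in the frame of bin between -0.002 and 0.055 m and angle between bin's own z axis and vertical below 0.1 rad and value of joint tray below 0.06 rad); the robot touches nothing.
It fails at once if one of the two hanging saddles is knocked off the rail (height (world z) of any of hung1, hung2 below 0.09 m).
It fails at once if the spray can, the carton or the jar is moved by more than 40 mm (distance of any of spray, carton, jar from where it was at the start of the episode above 0.04 m).
It also fails if it takes over 61 s, if anything falls off the work surface, if the arm or the gripper's body presses on something with over 40 N, if the wrist force passes 120 N, or if a joint passes its speed limit or range.

## Working session

There is one attempt and no reset: what is moved stays moved. The work goes in short steps, Python scripts to look and compute and a tool call to move; the robot and the scene stay as the last step left them, time stands still between calls to the robot, and variables do not carry over. Pictures are saved under pics/ and viewed, about 8 in all and at most 12, crops included, and the job is handed in when it is done.

Besides the shell and the picture viewer there is one more tool, called after "Call:" as name([rows], argument=value, ...), one row to a line, values as JSON. apply_moves: Moves the arm, as the interface text tells. Its arguments: {"type":"object","properties":{"plan":{"type":"array","items":{"type":"array","items":{"type":"number"}}},"squeeze":{"type":"number"}},"required":["plan"]}

```bash
ls; mkdir -p pics; python3 - <<'E'
from cell import robot, cams
import cv2,numpy as np
for n in("scene","top"):
    cv2.imwrite(f"pics/{n}0.png",cams.read_camera(n)); c=cams.calibration(n); print(n,c)
print(robot.observe())
E
```

```text
pics
scene {'fx': 407.8715529246893, 'fy': 407.8715529246893, 'cx': 327.8368771154923, 'cy': 191.3562215785041, 'extrinsics': array([[ 0.76459486,  0.64441711,  0.01101284, -0.39106804],
       [-0.54909047,  0.64235323,  0.53467933,  0.25058749],
       [ 0.33748238, -0.41486012,  0.84498327, -1.55454662],
       [ 0.        ,  0.        ,  0.        ,  1.        ]])}
top {'fx': 447.1945624035217, 'fy': 447.1945624035217, 'cx': 322.63348522432665, 'cy': 197.34313480606835, 'extrinsics': array([[-0.00706617, -0.99970237,  0.02335052, -0.05729495],
       [ 0.99663677, -0.00513421,  0.08178507, -0.57720305],
       [-0.08164084,  0.0238499 ,  0.99637641, -1.37857465],
       [ 0.        ,  0.        ,  0.        ,  1.        ]])}
{'time': 0.1, 'qpos': array([ 1.07101344e+00,  3.42626306e-01,  1.52493553e+00,  3.38486393e-05,
        1.27542809e+00, -1.46040237e-01]), 'qvel': array([ 0.00070446, -0.00257207, -0.00166796, -0.00010675, -0.00017063,
       -0.00017914]), 'joint_efforts': array([ 2.99194871e-03, -4.32006919e+01, -2.44694352e+01,  7.21384515e-02,
        5.25687612e-02, -6.08989467e-05]), 'tool_pos': array([0.18167986, 0.49217593, 0.23712344]), 'tool_rot': array([-1.57217402e+00,  2.35357840e-04, -3.53752689e-01]), 'contact_force': array([-0.34536575,  0.19332845, -1.27484648]), 'torque': array([-0.05442784, -0.00843193,  0.00476156]), 'opening': 0.0921467354377072}
```

View pics/scene0.png

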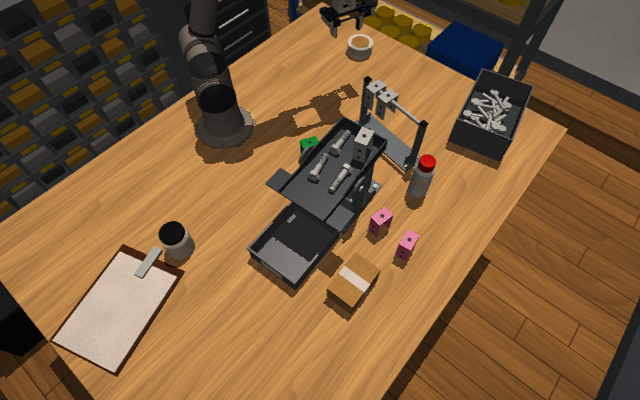

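View pics/top0.png

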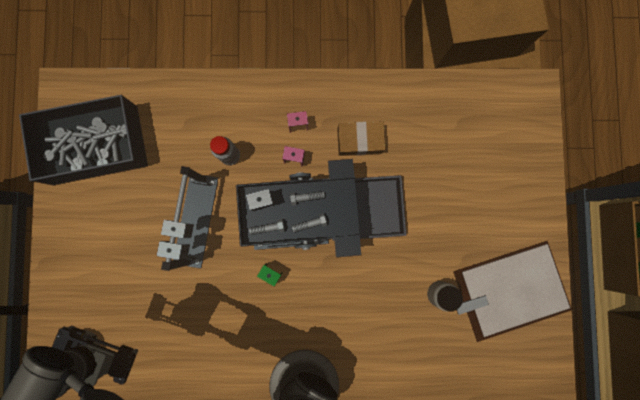

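The top view shows the tray at about (240-360, 165-255), with the saddle on it at (259,199) and the rail at (190,215). The two hung saddles are on the near half of the bar. I'll enlarge that area.

```bash
python3 - <<'E'
import cv2
a=cv2.imread("pics/top0.png")[160:275,150:350]; a=cv2.convertScaleAbs(a,alpha=1.6,beta=20)
cv2.imwrite("pics/t1.png",cv2.resize(a,None,fx=4,fy=4,interpolation=cv2.INTER_CUBIC))
b=cv2.imread("pics/scene0.png")[65:215,260:440]; b=cv2.convertScaleAbs(b,alpha=1.6,beta=20)
cv2.imwrite("pics/s1.png",cv2.resize(b,None,fx=4,fy=4,interpolation=cv2.INTER_CUBIC))
E
```

```text
(no output)
```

View pics/t1.png

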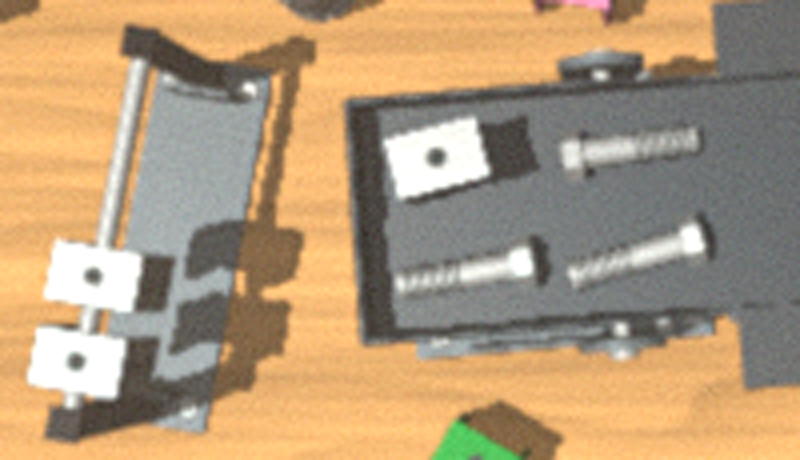

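View pics/s1.png

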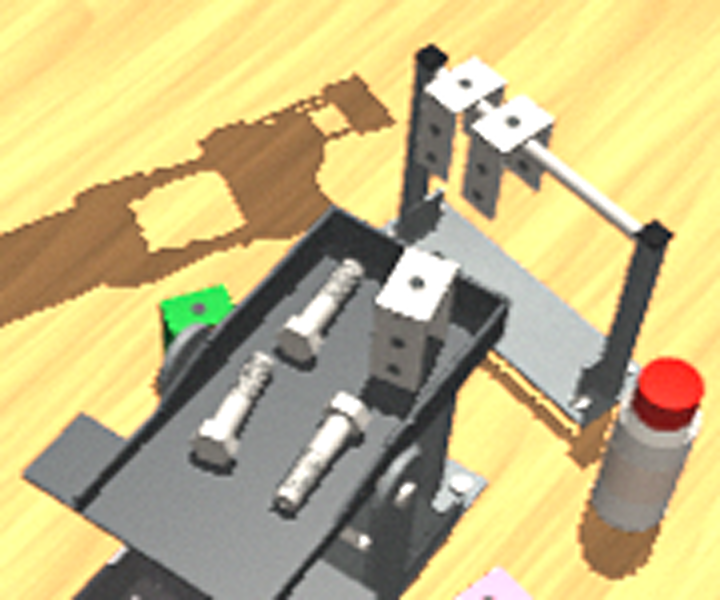

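```bash
cat > h.py <<'E'
import numpy as np, cv2
from scipy.spatial.transform import Rotation as R
from cell import robot, cams
C={n:cams.calibration(n) for n in("scene","top")}
def ray(n,u,v):
    c=C[n];E=c["extrinsics"];d=np.array([(u-c["cx"])/c["fx"],-(v-c["cy"])/c["fy"],-1]);r=E[:3,:3].T
    return -r@E[:3,3], r@d
def atz(n,u,v,z):
    o,d=ray(n,u,v);return o+d*(z-o[2])/d[2]
T=lambda u,v,z:atz("top",150+u/4,160+v/4,z)   # enlarged crop pixels
S=lambda u,v,z:atz("scene",260+u/4,65+v/4,z)
def proj(n,p):
    c=C[n];q=c["extrinsics"]@np.r_[p,1];return np.array([c["cx"]-c["fx"]*q[0]/q[2],c["cy"]+c["fy"]*q[1]/q[2]])
def pose():
    s=robot.observe();return s["tool_pos"],R.from_euler("xyz",s["tool_rot"])
E
python3 - <<'E'
from h import *
np.set_printoptions(precision=4,suppress=True)
print("crown T",[T(*p,.275)[:2] for p in[(384,133),(476,118),(491,180),(401,199),(437,157)]])
print("crown S",[S(*p,.275)[:2] for p in[(405,247),(460,262),(430,308),(376,295),(417,284)]])
print("post T far,near",T(144,40,.21)[:2],T(65,422,.21)[:2]," S far,near",S(655,235,.21)[:2],S(431,57,.21)[:2])
print("hung2 T",[T(*p,.212)[:2] for p in[(57,240),(142,254),(133,311),(47,295),(93,275)]],"S",S(514,122,.212)[:2])
print("hung1 T",T(76,361,.212)[:2],"S",S(465,84,.212)[:2])
print("tray rear T",T(350,100,.227)[:2],T(362,342,.227)[:2])
A=lambda u,v:atz("top",u,v,.19)[:2]
print("ear far",A(329,161),A(352,160),"near",A(335,256),A(360,255), "S near",S(22,475,.19)[:2],S(85,412,.19)[:2])
print("spray S",S(670,385,.17)[:2])
p,r=pose();print(p,r.as_matrix())
E
```

```text
crown T [array([0.5679, 0.1418]), array([0.5772, 0.083 ]), array([0.5373, 0.0733]), array([0.5254, 0.1307]), array([0.5522, 0.1078])]
crown S [array([0.5282, 0.1276]), array([0.5674, 0.1424]), array([0.5768, 0.0938]), array([0.5401, 0.078 ]), array([0.5562, 0.1054])]
post T far,near [0.638  0.3141] [0.3815 0.3618]  S far,near [0.6399 0.3155] [0.3833 0.3607]
hung2 T [array([0.5027, 0.3691]), array([0.4929, 0.3123]), array([0.4549, 0.3176]), array([0.466 , 0.3749]), array([0.4791, 0.3446])] S [0.4835 0.3422]
hung1 T [0.4219 0.3547] S [0.426  0.3515]
tray rear T [0.5946 0.1717] [0.4334 0.1624]
ear far [ 0.6647 -0.0753] [ 0.6673 -0.1395] near [ 0.402  -0.0896] [ 0.4041 -0.1582] S near [ 0.4094 -0.1638] [ 0.4053 -0.0932]
spray S [0.7198 0.2288]
[0.1817 0.4922 0.2371] [[ 0.9381 -0.0007  0.3464]
 [-0.3464 -0.0012  0.9381]
 [-0.0002 -1.     -0.0014]]
```

```bash
cat >> h.py <<'E'
def go(p,ang,z0=None):
    "shift [mm] and turn [deg] in tool axes from the present pose to world p, jaw axis at ang deg"
    t,r=pose();a=np.radians(ang)
    Z=np.array([np.cos(a),np.sin(a),0]);Y=np.array([0,0,-1.]);M=np.c_[np.cross(Y,Z),Y,Z]
    print("shift mm",np.round(1000*r.inv().apply(np.array(p)-t),1),"turn",np.round((r.inv()*R.from_matrix(M)).as_rotvec(degrees=True),1),"now",np.round(t,4))
E
python3 - <<'E'
from h import *
go([.5535,.107,.36],101)
E
```

```text
shift mm [ 482.2 -122.7 -232.7] turn [  0.1 -31.3  -0. ] now [0.1817 0.4922 0.2371]
```

Call:
apply_moves([
  [0, -0.06, 0, 0, 0, 0, -1],
  [0, -0.12, 0, 0, 0, 0, -1],
  [0, -0.125, 0, 0, 0, 0, -1],
  [0, -0.125, 0, 0, 0, 0, -1],
  [0, -0.125, 0, 0, 0, 0, -1],
])

```text
time: 0.72
tool_pos: [0.1816, 0.492, 0.3608]
tool_rot: [-1.574, 0.001, -0.354]
contact_force: [-0.3, 0.6, -0.1]
opening: 0.0918
```

Call:
apply_moves([
  [0.05, 0, -0.024, 0, -6, 0, -1],
  [0.1, 0, -0.048, 0, -12, 0, -1],
  [0.15, 0, -0.072, 0, -18, 0, -1],
  [0.2, 0, -0.097, 0, -24, 0, -1],
  [0.25, 0, -0.121, 0, -31.3, 0, -1],
])

```text
time: 1.35
tool_pos: [0.3751, 0.2907, 0.3613]
tool_rot: [-1.571, 0.003, 0.197]
contact_force: [0.5, 0.7, -0.1]
opening: 0.0922
```

```bash
python3 - <<'E'
from h import *
go([.5535,.107,.36],101)
E
```

```text
shift mm [ 139.1    1.1 -215. ] turn [ 0.   0.3 -0.1] now [0.3751 0.2907 0.3613]
```

Call:
apply_moves([
  [0.033, 0, -0.052, 0, 0, 0, -1],
  [0.067, 0, -0.104, 0, 0, 0, -1],
  [0.1, 0, -0.155, 0, 0, 0, -1],
  [0.135, 0, -0.205, 0, 0, 0, -1],
  [0.139, 0, -0.215, 0, 0, 0, -1],
])

```text
time: 1.98
tool_pos: [0.5536, 0.105, 0.3597]
tool_rot: [-1.571, 0.004, 0.188]
contact_force: [-0.2, 0.1, -0.6]
opening: 0.0918
```

Call:
apply_moves([
  [0, 0.01, 0, 0, 0, 0, -1],
  [0, 0.02, 0, 0, 0, 0, -1],
  [0, 0.03, 0, 0, 0, 0, -1],
  [0, 0.04, 0, 0, 0, 0, -1],
  [0, 0.04, 0, 0, 0, 0, -1],
])

```text
time: 2.6
tool_pos: [0.5514, 0.1084, 0.3219]
tool_rot: [-1.57, 0.002, 0.193]
contact_force: [0.3, 0.3, 0.4]
opening: 0.0919
```

```bash
python3 - <<'E'
from h import *
go([.5535,.107,.247],101)
s=cams.read_camera("scene")
b=cv2.convertScaleAbs(s[60:190,290:450],alpha=1.5,beta=20);cv2.imwrite("pics/g1.png",cv2.resize(b,None,fx=4,fy=4,interpolation=cv2.INTER_CUBIC))
E
```

```text
shift mm [ 1.9 74.8 -1.8] turn [-0.   0.1 -0.1] now [0.5514 0.1084 0.3219]
```

View pics/g1.png

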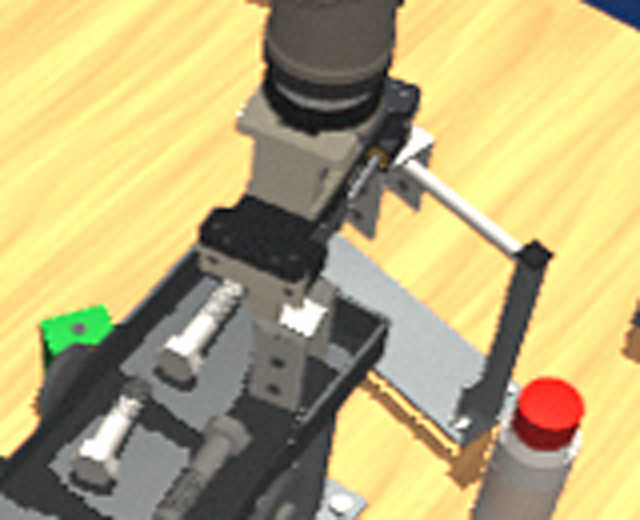

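The open jaws sit over the saddle crown at about (300,315), aligned with its legs. I'll descend the last 75 mm with a 2 mm correction and then close.

Call:
apply_moves([
  [0.002, 0.02, -0.001, 0, 0, 0, -1],
  [0.002, 0.04, -0.001, 0, 0, 0, -1],
  [0.002, 0.06, -0.001, 0, 0, 0, -1],
  [0.002, 0.075, -0.001, 0, 0, 0, -1],
  [0.002, 0.075, -0.001, 0, 0, 0, -1],
])

```text
time: 3.28
tool_pos: [0.5538, 0.1073, 0.247]
tool_rot: [-1.57, 0.002, 0.192]
contact_force: [-1.0, 0.5, -0.0]
opening: 0.0917
```

Call:
apply_moves([
  [0, 0, 0, 0, 0, 0, 1],
  [0, 0, 0, 0, 0, 0, 1],
  [0, 0, 0, 0, 0, 0, 1],
  [0, 0, 0, 0, 0, 0, 1],
  [0, 0, 0, 0, 0, 0, 1],
], squeeze=40)

```text
time: 3.9
tool_pos: [0.5543, 0.1076, 0.2481]
tool_rot: [-1.57, -0.001, 0.193]
contact_force: [-0.0, 1.3, 3.2]
opening: 0.0604
```

Gripped at 60.4 mm opening, which matches the 60 mm over the legs. Next I lift by 110 mm.

Call:
apply_moves([
  [0, -0.02, 0, 0, 0, 0, 1],
  [0, -0.045, 0, 0, 0, 0, 1],
  [0, -0.075, 0, 0, 0, 0, 1],
  [0, -0.11, 0, 0, 0, 0, 1],
  [0, -0.11, 0, 0, 0, 0, 1],
])

```text
time: 4.53
tool_pos: [0.5549, 0.1073, 0.3596]
tool_rot: [-1.572, -0.004, 0.192]
contact_force: [0.3, -0.3, -3.2]
opening: 0.0604
```

```bash
python3 - <<'E'
from h import *
go([.5705,.3265,.355],79.8)
s=cams.read_camera("scene");t=cams.read_camera("top")
f=lambda b:cv2.resize(cv2.convertScaleAbs(b,alpha=1.5,beta=20),None,fx=3,fy=3,interpolation=cv2.INTER_CUBIC)
cv2.imwrite("pics/l1.png",np.hstack([f(s[50:200,300:430]),f(t[140:290,170:300])]))
E
```

```text
shift mm [ 57.2   4.7 212.2] turn [-0.  21.2  0.3] now [0.5549 0.1073 0.3596]
```

View pics/l1.png

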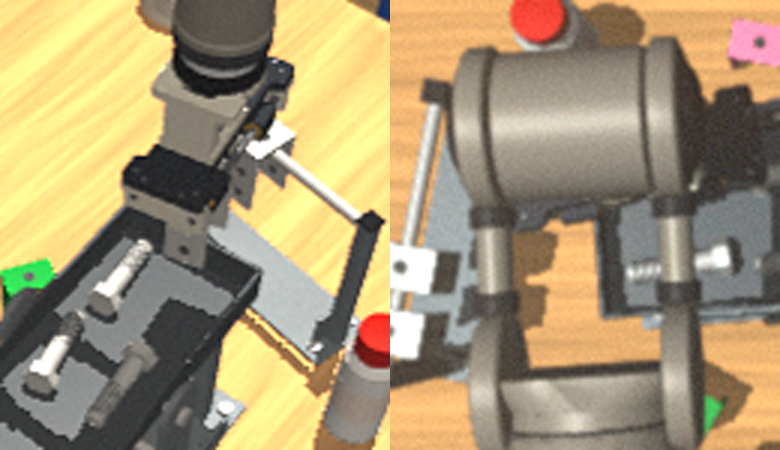

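The saddle is held and upright, with its legs clear of the tray wall. Now I carry it over the free part of the bar and turn it.

Call:
apply_moves([
  [0.012, 0, 0.042, 0, 5, 0, 1],
  [0.023, 0, 0.084, 0, 10, 0, 1],
  [0.035, 0, 0.126, 0, 15, 0, 1],
  [0.046, 0, 0.17, 0, 20, 0, 1],
  [0.057, 0, 0.212, 0, 21.2, 0, 1],
])

```text
time: 5.25
tool_pos: [0.5691, 0.3276, 0.3549]
tool_rot: [-1.573, 0.004, -0.179]
contact_force: [1.2, 0.3, -1.9]
opening: 0.0604
```

Call:
apply_moves([
  [0, 0.01, 0, 0, 0, 0, 1],
  [0, 0.03, 0, 0, 0, 0, 1],
  [0, 0.05, 0, 0, 0, 0, 1],
  [0, 0.06, 0, 0, 0, 0, 1],
  [0, 0.06, 0, 0, 0, 0, 1],
])

```text
time: 5.88
tool_pos: [0.5693, 0.3255, 0.2962]
tool_rot: [-1.573, 0.002, -0.178]
contact_force: [-0.3, -0.9, -2.1]
opening: 0.0603
```

```bash
python3 - <<'E'
from h import *
go([.5698,.3274,.1875],79.8)
s=cams.read_camera("scene");t=cams.read_camera("top")
f=lambda b:cv2.resize(cv2.convertScaleAbs(b,alpha=1.5,beta=20),None,fx=4,fy=4,interpolation=cv2.INTER_CUBIC)
cv2.imwrite("pics/l2.png",f(s[60:190,300:460]))
E
```

```text
shift mm [  0.5 108.7   2.2] turn [ 0.1 -0.  -0.1] now [0.5693 0.3255 0.2962]
```

View pics/l2.png

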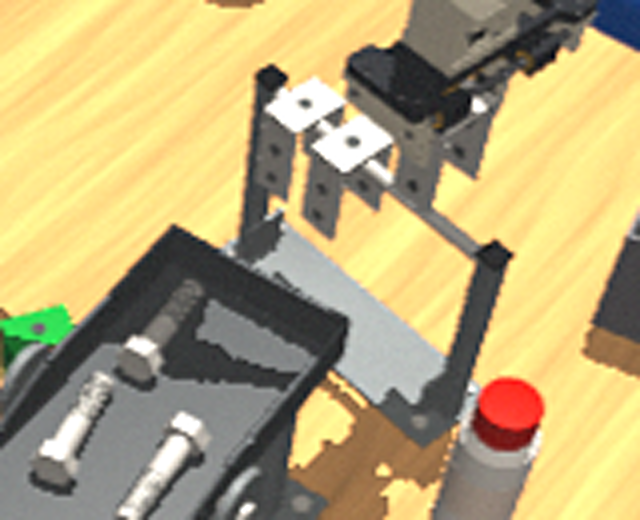

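The held saddle is over the free bar, with the near leg at (420,185) and the far leg at (475,140). They are either side of the bar and clear of hung2. I lower it astride the bar.

Call:
apply_moves([
  [0, 0.015, 0.002, 0, 0, 0, 1],
  [0, 0.03, 0.002, 0, 0, 0, 1],
  [0, 0.05, 0.002, 0, 0, 0, 1],
  [0, 0.065, 0.002, 0, 0, 0, 1],
  [0, 0.08, 0.002, 0, 0, 0, 1],
])

```text
time: 6.6
tool_pos: [0.5698, 0.3283, 0.2166]
tool_rot: [-1.571, 0.0, -0.177]
contact_force: [0.1, 0.8, -3.0]
opening: 0.0604
```

Call:
apply_moves([
  [0, 0.008, 0, 0, 0, 0, 1],
  [0, 0.016, 0, 0, 0, 0, 1],
  [0, 0.024, 0, 0, 0, 0, 1],
  [0, 0.029, 0, 0, 0, 0, 1],
  [0, 0.029, 0, 0, 0, 0, 1],
])

```text
time: 7.22
tool_pos: [0.5698, 0.3282, 0.1884]
tool_rot: [-1.571, 0.001, -0.178]
contact_force: [0.0, 0.2, -2.5]
opening: 0.0606
```

Call:
apply_moves([
  [0, 0.001, 0, 0, 0, 0, 1],
  [0, 0.002, 0, 0, 0, 0, 1],
  [0, 0.003, 0, 0, 0, 0, 1],
  [0, 0.004, 0, 0, 0, 0, 1],
  [0, 0.004, 0, 0, 0, 0, 1],
])

```text
time: 7.85
tool_pos: [0.57, 0.3283, 0.1852]
tool_rot: [-1.57, -0.0, -0.178]
contact_force: [-0.7, -1.0, 0.6]
opening: 0.0604
```

The 3 N weight reading has gone, so the crown is resting on the bar. I open and then retreat.

Call:
apply_moves([
  [0, 0, 0, 0, 0, 0, 0.2],
  [0, 0, 0, 0, 0, 0, 0],
  [0, 0, 0, 0, 0, 0, -0.4],
  [0, 0, 0, 0, 0, 0, -1],
  [0, 0, 0, 0, 0, 0, -1],
])

```text
time: 8.48
tool_pos: [0.57, 0.3283, 0.1846]
tool_rot: [-1.571, -0.0, -0.178]
contact_force: [-0.3, -0.1, 0.6]
opening: 0.0796
```

Call:
apply_moves([
  [0, 0, 0, 0, 0, 0, -1],
  [0, 0, 0, 0, 0, 0, -1],
  [0, -0.01, 0, 0, 0, 0, -1],
  [0, -0.02, 0, 0, 0, 0, -1],
  [0, -0.035, 0, 0, 0, 0, -1],
])

```text
time: 9.1
tool_pos: [0.5699, 0.3283, 0.2208]
tool_rot: [-1.571, -0.0, -0.178]
contact_force: [0.2, 0.0, 0.7]
opening: 0.092
```

Call:
apply_moves([
  [0, -0.04, 0, 0, 0, 0, -1],
  [0, -0.08, 0, 0, 0, 0, -1],
  [0, -0.11, 0, 0, 0, 0, -1],
  [0, -0.13, 0, 0, 0, 0, -1],
  [0, -0.13, 0, 0, 0, 0, -1],
])

```text
time: 9.72
tool_pos: [0.5703, 0.3285, 0.3525]
tool_rot: [-1.568, -0.004, -0.177]
contact_force: [0.2, -0.1, -0.7]
opening: 0.0917
```

```bash
python3 - <<'E'
from h import *
go([.641,-.115,.35],0)
s=cams.read_camera("scene");t=cams.read_camera("top")
f=lambda b:cv2.resize(cv2.convertScaleAbs(b,alpha=1.5,beta=20),None,fx=4,fy=4,interpolation=cv2.INTER_CUBIC)
cv2.imwrite("pics/l3.png",f(s[60:190,300:460]))
E
```

```text
shift mm [ 147.8    1.9 -424.1] turn [-0.3 79.8  0.1] now [0.5703 0.3285 0.3525]
```

View pics/l3.png

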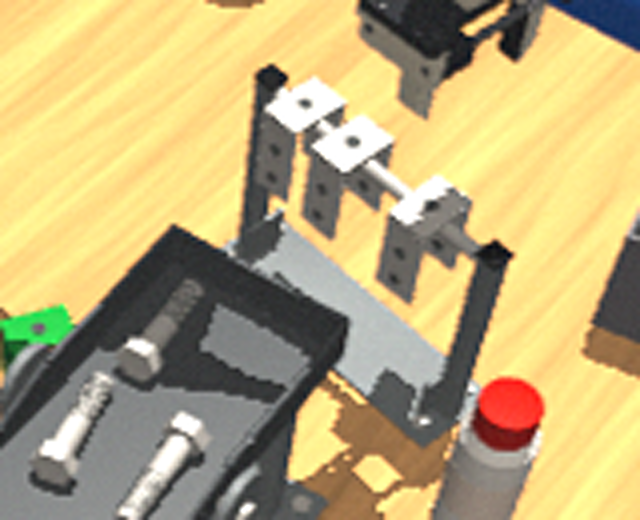

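The saddle hangs astride the bar with its crown at (430,205), and both hung saddles are undisturbed. Next is the far ear, at about (0.6416, -0.1133) with a stand yaw of about 4.7°.

Call:
apply_moves([
  [0.015, 0, -0.042, 0, 7.5, 0, 0],
  [0.03, 0, -0.084, 0, 15, 0, 1],
  [0.045, 0, -0.126, 0, 22.5, 0, 1],
  [0.06, 0, -0.168, 0, 30, 0, 1],
  [0.074, 0, -0.212, 0, 37.5, 0, 1],
])

```text
time: 10.45
tool_pos: [0.605, 0.1051, 0.3483]
tool_rot: [-1.573, 0.002, -0.836]
contact_force: [0.7, 0.4, 0.3]
opening: 0.0467
```

```bash
python3 - <<'E'
from h import *
go([.6416,-.1133,.3],4.7)
E
```

```text
shift mm [ 186.7   48.2 -119.2] turn [ 0.1 37.4 -0.1] now [0.605  0.1051 0.3483]
```

Call:
apply_moves([
  [0.038, 0.01, -0.024, 0, 8, 0, 1],
  [0.076, 0.02, -0.048, 0, 16, 0, 1],
  [0.114, 0.03, -0.072, 0, 24, 0, 1],
  [0.152, 0.04, -0.096, 0, 31, 0, 1],
  [0.187, 0.048, -0.119, 0, 37.4, 0, 1],
])

```text
time: 11.08
tool_pos: [0.6428, -0.1133, 0.2997]
tool_rot: [-1.573, 0.001, -1.489]
contact_force: [1.3, -0.1, 1.3]
opening: 0.001
```

```bash
python3 - <<'E'
from h import *
go([.6416,-.1133,.203],4.7)
E
```

```text
shift mm [ 0.1 96.7 -0.9] turn [ 0.2 -0.  -0.1] now [ 0.6428 -0.1133  0.2997]
```

Call:
apply_moves([
  [0, 0.025, -0.001, 0, 0, 0, 1],
  [0, 0.05, -0.001, 0, 0, 0, 1],
  [0, 0.075, -0.001, 0, 0, 0, 1],
  [0, 0.088, -0.001, 0, 0, 0, 1],
  [0, 0.092, -0.001, 0, 0, 0, 1],
])

```text
time: 11.7
tool_pos: [0.6418, -0.1117, 0.2085]
tool_rot: [-1.573, 0.001, -1.485]
contact_force: [1.2, 0.6, 0.7]
opening: 0.0005
```

Call:
apply_moves([
  [0, 0.01, 0, 0, 0, 0, 1],
  [-0.001, 0.018, 0, 0, 0, 0, 1],
  [-0.003, 0.026, 0, 0, 0, 0, 1],
  [-0.005, 0.034, 0, 0, 0, 0, 1],
  [-0.007, 0.04, 0, 0, 0, 0, 1],
])

```text
time: 12.32
tool_pos: [0.6418, -0.1049, 0.1693]
tool_rot: [-1.57, -0.0, -1.485]
contact_force: [1.7, -3.5, 2.9]
opening: 0.0007
```

Call:
apply_moves([
  [-0.003, 0.008, 0, 0, 0, 0, 1],
  [-0.007, 0.015, 0, 0, 0, 0, 1],
  [-0.011, 0.022, 0, 0, 0, 0, 1],
  [-0.015, 0.027, 0, 0, 0, 0, 1],
  [-0.018, 0.03, 0, 0, 0, 0, 1],
])

```text
time: 12.95
tool_pos: [0.6395, -0.0857, 0.1387]
tool_rot: [-1.573, 0.002, -1.484]
contact_force: [0.2, 0.4, 0.2]
opening: 0.0007
```

Call:
apply_moves([
  [-0.002, 0.003, 0, 0, 0, 0, 1],
  [-0.003, 0.006, 0, 0, 0, 0, 1],
  [-0.003, 0.007, 0, 0, 0, 0, 1],
  [-0.003, 0.007, 0, 0, 0, 0, 1],
  [-0.003, 0.007, 0, 0, 0, 0, 1],
])

```text
time: 13.58
tool_pos: [0.64, -0.0842, 0.133]
tool_rot: [-1.57, -0.0, -1.485]
contact_force: [-0.6, -0.2, 1.0]
opening: 0.0005
```

```bash
python3 - <<'E'
from h import *
s=cams.read_camera("scene")
f=lambda b:cv2.resize(cv2.convertScaleAbs(b,alpha=1.8,beta=25),None,fx=3.5,fy=3.5,interpolation=cv2.INTER_CUBIC)
cv2.imwrite("pics/l4.png",f(s[120:290,230:440]))
E
```

```text
(no output)
```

View pics/l4.png

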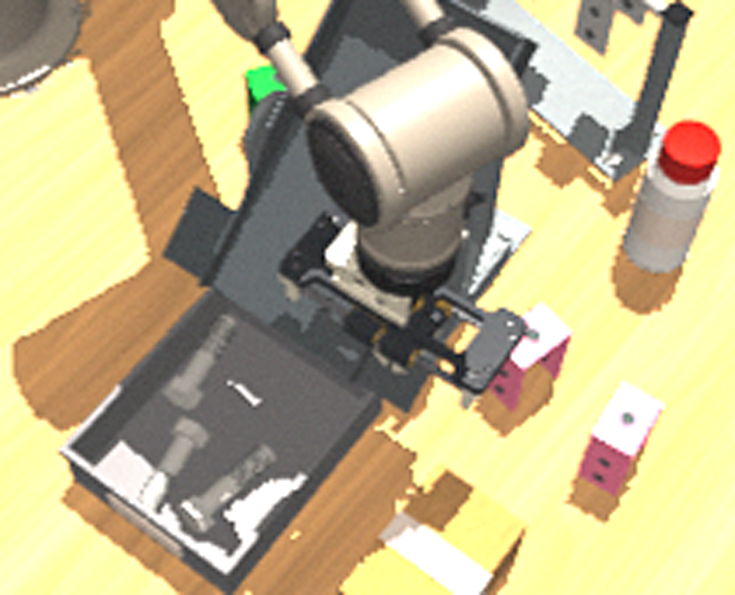

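All three bolts lie in the bin, at (200,365), (175,460) and (225,490). I let the tray back up gently along its arc and then clear it.

Call:
apply_moves([
  [0.006, -0.015, 0, 0, 0, 0, 1],
  [0.013, -0.03, 0, 0, 0, 0, 1],
  [0.019, -0.045, 0, 0, 0, 0, 1],
  [0.024, -0.06, 0, 0, 0, 0, 1],
  [0.026, -0.075, 0, 0, 0, 0, 1],
])

```text
time: 14.25
tool_pos: [0.6422, -0.1104, 0.209]
tool_rot: [-1.57, -0.0, -1.485]
contact_force: [0.6, -0.1, -0.5]
opening: 0.0006
```

Call:
apply_moves([
  [0, -0.03, 0, 0, 0, 0, 1],
  [0, -0.07, 0, 0, 0, 0, 1],
  [0, -0.11, 0, 0, 0, 0, 1],
  [0, -0.15, 0, 0, 0, 0, 1],
  [0.03, -0.18, 0, 0, 0, 0, 1],
])

```text
time: 14.88
tool_pos: [0.6446, -0.1382, 0.3909]
tool_rot: [-1.568, -0.0, -1.482]
contact_force: [1.1, -0.4, -0.8]
opening: 0.0005
```

Call:
apply_moves([
  [0.04, 0, 0, 0, 0, 0, 1],
  [0.08, 0, 0, 0, 0, 0, 1],
  [0.1, 0, 0, 0, 0, 0, 1],
  [0.1, 0, 0, 0, 0, 0, 1],
  [0.1, 0, 0, 0, 0, 0, 1],
])

```text
time: 15.5
tool_pos: [0.6533, -0.2385, 0.388]
tool_rot: [-1.571, 0.0, -1.484]
contact_force: [1.1, 1.1, 0.6]
opening: 0.0001
```

```bash
python3 - <<'E'
from h import *
s=cams.read_camera("scene");t=cams.read_camera("top")
f=lambda b,k:cv2.resize(cv2.convertScaleAbs(b,alpha=1.6,beta=25),None,fx=k,fy=k,interpolation=cv2.INTER_CUBIC)
a=f(s[60:300,230:450],2);b=f(t[100:300,150:420],1.3)
b=cv2.copyMakeBorder(b,0,a.shape[0]-b.shape[0],0,0,cv2.BORDER_CONSTANT)
o=np.hstack([a,b]);print(o.shape);cv2.imwrite("pics/l5.png",o)
E
```

```text
(480, 791, 3)
```

View pics/l5.png

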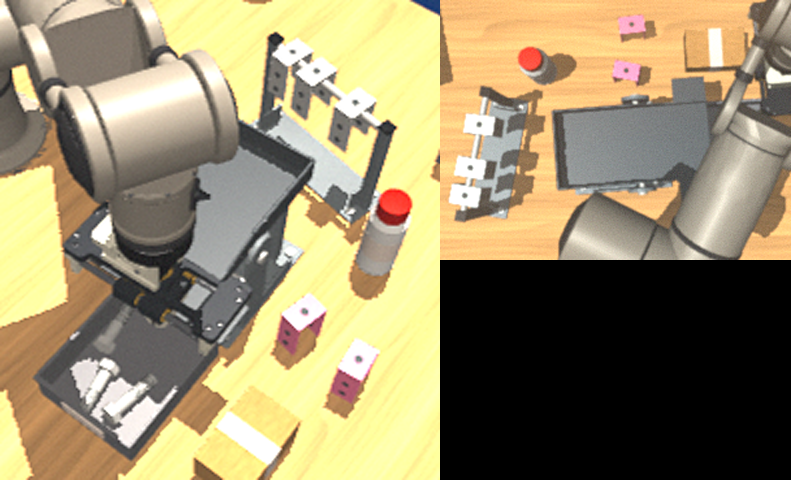

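The tray is level and empty, and all three bolts are in the bin, at (115,325), (100,380) and (130,400). The three saddles hang on the bar, the can and carton are in place, and the arm is clear, so I hand in.

```bash
python3 - <<'E'
from cell import robot
print(robot.hand_in())
E
```

```text
the job is handed in; nothing more can be done
None
```

The job is done and handed in at about 15.6 s of the 61 s allowed. No verdict is reported, so the checks below are my own.

- **Saddle:** I gripped it across its legs at 60.4 mm opening and lowered it onto the free part of the bar until its weight came off the wrist. I then opened the jaws and backed away. The last picture shows it hanging upright beside the other two, which stayed on.
- **Tray and bolts:** I pushed the far ear down about 68 mm, which by my geometry is roughly 0.65–0.7 rad. All three bolts slid into the bin, and the tray is back level and empty.
- **Bystanders:** The can and carton stand where they were. The jar was outside my last crops, but the arm never went near it.
- **Forces:** The readings at the end of each move stayed under 5 N, and none of my checks failed or disagreed. The final poses were judged by eye from the pictures; I did not measure them again.

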